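# Sort cutter packs by weight: cutter inside or empty

### The job

Three closed cutter packs that look alike stand on the bench; some still hold a milling cutter and the others are empty. Lift each one a little to feel its weight: set the heavy ones down upright in the steel tool tray without dropping them, and put the light, empty ones in the cardboard carton. The caps are not locked, so keep every pack low (its foot never more than 25 cm above the bench) and do not knock any over, and leave the other things on the bench where they are.

Things in the scene. Friction and masses are not known exactly. Their poses are not given: they have to be found in the camera images.
- pack_a: First closed square plastic pack (ribbed grey lower half, black upper half, blank label), 44 x 44 mm, 145 mm tall, standing upright. Origin: centre of its underside; z up, x and y square to its side faces. The three packs look alike. It weighs under 0.12 kg empty, 0.5 to 0.8 kg with a cutter inside. Stiff; grip it on the black half (75 to 145 mm above its foot).
- pack_b: Second pack, same as pack_a (contents unknown).
- pack_c: Third pack, same as pack_a (contents unknown).
- tray: Shallow open sheet-steel tool tray with a black rubber lining, fixed to the bench: 210 (x) x 160 (y) mm outside, rim 22 mm high, walls and floor 3 mm. Origin: centre of its underside; its inner floor is 3 mm higher. x along its long side.
- carton: Open brown cardboard carton, fixed to the bench, flaps folded down outside: 210 (x) x 160 (y) mm outside, 75 mm high, walls and floor 4 mm. Origin: centre of its underside; inner floor 4 mm higher. x along its long side. It stands on one side of the bench and the tray on the other; which is on the left varies.
- tape: Roll of orange tape lying flat, 96 mm diameter, 48 mm high; bystander. Origin: centre of its underside.
- caliper: Digital caliper lying flat, 225 mm long (along its y), 14 mm high; bystander. Origin: under the middle of its beam.
- copper_box: Closed rounded copper case, 90 x 160 x 42 mm high; bystander. Origin: centre of its underside.
- screwdriver: Screwdriver lying flat, 200 mm long (along its x), red handle; bystander. Origin: under its middle.
Mind the look-alikes: they are no part of the job. What is shaped like the pack_a but purple is not meant.

How it is judged:
By the outcome, as a careful person would: the job done as asked, in the order asked, and still so for the second after the job is handed in, with the robot touching nothing.
It also fails if it takes over 72 s, if anything falls off the work surface, if the arm or the gripper's body presses on something with over 40 N, if the wrist force passes 120 N, or if a joint passes its speed limit or range.

### The arm

A 6-joint arm with a two-finger parallel gripper is mounted at the origin on the work surface. World frame = base frame: x ahead of the robot, y to its left, z up, the work surface at z = 0. Lengths are in m, angles in rad, forces in N, time in s.
With the tool pointing down it reaches from about 0.375 to 0.975 m from the base axis. Payload 3.8 kg.
Tool frame: the origin (TCP) lies at the very end of the fingers, on their centre line; the grasp point (between the pads) lies 19 mm behind it; z points along the fingers, y is the line along which they close (so a half turn about z gives the same grasp; the last joint's range is limited). The gripper opens to 85 mm and grips with 20 to 120 N. Pads are 22 mm wide; open, the fingers measure 114 mm over their backs; the gripper's body (76 mm by 85 mm) begins 54 mm behind the grasp point. The pads swing forward as they close: fully open they stand 13 mm farther back than shut.
Start: joints at [1.272, 0.264, 1.604, -0, 1.274, -0.037], TCP at [0.175, 0.652, 0.231] pointing down, gripper open.
Joint ranges: [-2.63, 2.63], [-0.94, 2.18], [0.31, 2.57], [-1.31, 4.45], [0, 2.66], [-2.55, 2.55]. Speed limits (rad/s): [2.57, 2.57, 3.14, 3.14, 3.14, 3.14].

### API

Orientations are given as a rotation vector (axis times angle).
In Python, from workcell import monitor, viewer, workorder gives the robot as it stands.
- The arm moves only by the tool jog_arm, never from a script. Its argument "commands" is a list of rows, each an object with "travel": the shift along the tool's x, y, z in mm, a list of three; "rot": the turn, a rotation vector about the tool's x, y, z in degrees, a list of three; "claw": the closure in counts, from 0 (fully open) to 255 (shut). A call has exactly 5 rows; each row shifts and turns the commanded pose from where the row before left it, along the tool's axes as they then stand; what a row does not reach is not made up. A row lasts 1/10 s, in which the tool goes at most 50 mm and 8.59 degrees, less where a joint would pass 70% of its speed; a pose out of reach is approached as far as the arm can. A call is refused whole if a number of a shift passes 50 or a number of a turn 8.59, either way. A call with a gripper value outside its range is refused whole. The fingers move at their own pace and stop on an object; "force" is the grip in N (left out, the last holds). Time passes only in rows, so rows that do not move let the fingers close, or fill a call up. It gives the time, the measured TCP pose, the force, the opening and the grip force at its end, in the units of the state.
- monitor.read_state(): the state, without advancing time (a new reading comes with each control period).
- viewer.read_camera(name): name is "side" or "top"; returns a dict with "color" (420x560x3 uint8, blue, green, red), "camera_matrix" (3x3 intrinsics, pixels), "k1" (the pictures are not rectified: a ray, as slopes to the right and down, at radius r is drawn at 1 + k1 r^2 times it, then the intrinsics apply), "R" (3x3) and "t" (3): a world point X has camera coordinates R X + t. Camera axes: x right, y down, z forward; pixel columns grow to the right and rows downward; lengths in m; the calibration is good to about 2 mm. A picture is of the moment at which its call begins. There is no depth.
- workorder.finish_job(): hands the job in; it is judged then, once.
The state is a dict: "time": time; "q": joint angles; "joint_vel": joint speeds; "joint_torque": joint torques, N m; "tool_pos": TCP position; "tcp_rot": TCP orientation; "wrist_force": force on the tool from outside, world axes, zero at the start; "torque": the same for the moment, N m; "width": opening from 0.0 (shut) to 1.0 (fully open); "grip_force": force on a finger pad.
Only numpy, scipy, OpenCV 4.12 (cv2) and the standard library are available. Lean on these libraries where they do the work, as an engineer would, in place of code of your own. Each camera call takes 0.05 s, during which the arm holds its last target. There are 200 camera calls.

## Working session

There is one attempt and no reset: what is moved stays moved. The work goes in short steps, Python scripts to look and compute and a tool call to move; the robot and the scene stay as the last step left them, time stands still between calls to the robot, and variables do not carry over. Pictures are saved under pics/ and viewed, at most 10 in all, crops included, and the job is handed in when it is done.

Besides the shell and the picture viewer there is one more tool, called after "Emit:" in YAML: its name, and indented under it one key for each argument. jog_arm: Moves the arm, as the interface text tells. Its arguments: {"type":"object","properties":{"commands":{"type":"array","items":{"type":"object","properties":{"travel":{"type":"array","items":{"type":"number"}},"rot":{"type":"array","items":{"type":"number"}},"claw":{"type":"number"}}}},"force":{"type":"number"}},"required":["commands"]}

```bash
mkdir -p pics; ls; python3 - <<'E'
from workcell import monitor, viewer
import cv2,numpy as np
print(monitor.read_state())
for n in("top","side"):
    c=viewer.read_camera(n);cv2.imwrite(f"pics/{n}0.png",c["color"]);np.savez(f"{n}0.npz",**c)
    print(n,c["camera_matrix"],c["k1"],c["R"],c["t"])
E
```

```text
pics
{'time': 0.0, 'q': array([ 1.27207467e+00,  2.64812255e-01,  1.60537540e+00, -1.18769585e-05,
        1.27368760e+00, -3.68916897e-02]), 'joint_vel': array([-0.00012646,  0.00107803, -0.00066506, -0.00060674, -0.00019459,
        0.00213009]), 'joint_torque': array([ 1.20581917e-03, -5.15128040e+01, -3.67320764e+01,  1.10673059e-04,
        1.31482515e-02,  5.43026744e-06]), 'tool_pos': array([0.17450835, 0.65129758, 0.22992144]), 'tcp_rot': array([-0.41005374, -3.11434148,  0.0035377 ]), 'wrist_force': array([0.7899118 , 0.0264062 , 0.18890301]), 'torque': array([ 0.0082619 , -0.01898088, -0.00720613]), 'grip_force': 0.0, 'width': 1.0003823562159695}
top [[395.57749709   0.         274.61904831]
 [  0.         395.57749709 207.87894647]
 [  0.           0.           1.        ]] 0.00019876594436745029 [[ 0.02604836 -0.99953641 -0.01576201]
 [-0.9965779  -0.02472747 -0.07887358]
 [ 0.07844726  0.0177626  -0.99676001]] [-0.00356692  0.58130313  0.96656018]
side [[475.41928373   0.         283.74128576]
 [  0.         475.41928373 212.42133709]
 [  0.           0.           1.        ]] -0.06734229839217258 [[-0.71706328 -0.69663535 -0.02279113]
 [-0.38327317  0.42140151 -0.82190172]
 [ 0.58217001 -0.58062032 -0.56917319]] [0.41737502 0.24489832 0.69972194]
```

View pics/top0.png

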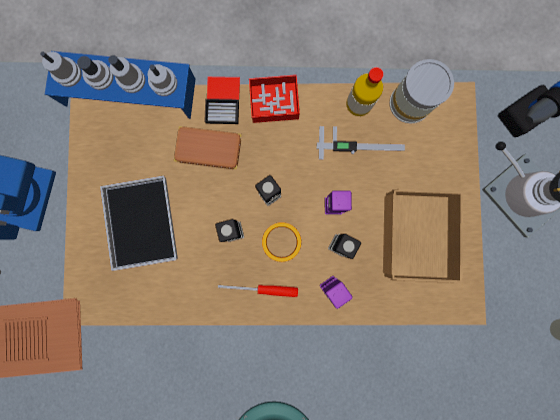

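View pics/side0.png

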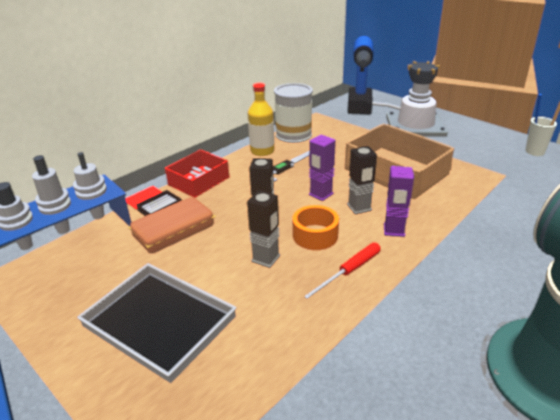

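The top view shows black packs with light discs on top at about (267,187), (227,230) and (348,246). Purple look-alikes are at (338,203) and (336,292). The tray is on the left at (140,223) and the carton on the right at (423,235). The side view confirms this. Next I'll take a close crop to get yaw.

```bash
cat > h.py <<'E'
import cv2,numpy as np
from workcell import monitor, viewer
def ray(c,uv):
    p=cv2.undistortPoints(np.float64([[uv]]),c["camera_matrix"],np.float64([float(c["k1"]),0,0,0]))[0,0]
    R=c["R"];return -R.T@c["t"],R.T@np.array([*p,1])
def plane(c,uv,z):
    o,d=ray(c,uv);return o+d*(z-o[2])/d[2]
def proj(c,X):
    return cv2.projectPoints(np.float64([X]),cv2.Rodrigues(np.float64(c["R"]))[0],np.float64(c["t"]),c["camera_matrix"],np.float64([float(c["k1"]),0,0,0]))[0].reshape(-1,2)
E
python3 - <<'E'
from h import *
c=dict(np.load("top0.npz"))
im=c["color"]
tiles=[]
for (u,v) in[(267,187),(227,230),(348,246)]:
    t=im[v-22:v+22,u-22:u+22];tiles.append(cv2.resize(t,None,fx=6,fy=6,interpolation=cv2.INTER_CUBIC))
    g=cv2.cvtColor(im,cv2.COLOR_BGR2HSV)
    m=((g[...,2]>120)&(g[...,1]<60))[v-8:v+9,u-8:u+9]
    y,x=np.nonzero(m);uv=(x.mean()+u-8,y.mean()+v-8);print(uv,len(x),plane(c,uv,.145))
cv2.imwrite("pics/crop1.png",np.hstack(tiles))
for n,(z,pts) in dict(tray=(.022,[(103,187),(165,178),(176,262),(111,270)]),carton=(.075,[(396,192),(461,194),(460,279),(387,278)]),tape=(.048,[(282,242)]),purple=(.145,[(342,200),(340,290)]),scr=(.01,[(219,287),(298,292)]),cal=(.01,[(319,150),(404,148)]),cop=(.042,[(176,130),(240,135),(238,166),(176,158)])).items():
    for p in pts: print(n,plane(c,p,z).round(3))
E
```

```text
(np.float64(267.3917525773196), np.float64(187.15463917525773)) 97 [0.61695739 0.02614185 0.145     ]
(np.float64(226.0), np.float64(230.0)) 97 [0.52046222 0.11405723 0.145     ]
(np.float64(348.23762376237624), np.float64(246.009900990099)) 101 [ 0.49262874 -0.15275986  0.145     ]
tray [0.624 0.447 0.022]
tray [0.65  0.29  0.022]
tray [0.44  0.253 0.022]
tray [0.416 0.414 0.022]
carton [ 0.622 -0.276  0.075]
carton [ 0.621 -0.428  0.075]
carton [ 0.422 -0.424  0.075]
carton [ 0.42  -0.255  0.075]
tape [ 0.497 -0.009  0.048]
purple [ 0.593 -0.138  0.145]
purple [ 0.398 -0.136  0.145]
scr [0.38  0.145 0.01 ]
scr [ 0.374 -0.052  0.01 ]
cal [ 0.734 -0.098  0.01 ]
cal [ 0.744 -0.315  0.01 ]
cop [0.769 0.263 0.042]
cop [0.76  0.102 0.042]
cop [0.681 0.104 0.042]
cop [0.698 0.259 0.042]
```

View pics/crop1.png

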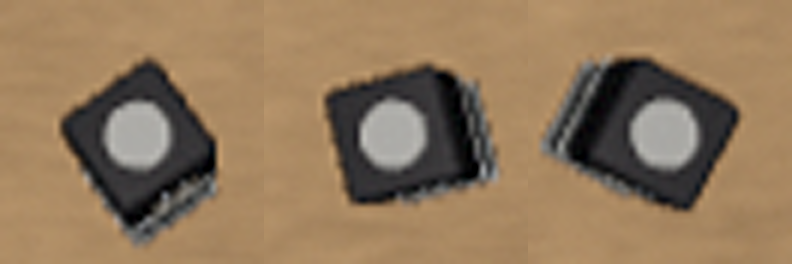

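The three crops show the tops: pack 1 has yaw ≈37°, pack 2 ≈15.5° and pack 3 ≈63° (world, mod 90). The tray centre is (0.533,0.351) with yaw 9.5°, and the carton centre is about (0.52,-0.345). I'll start with pack 2, approaching above it at the current height.

```bash
cat >> h.py <<'E'
from scipy.spatial.transform import Rotation as Ro
def go(x,y,z,yaw):
    """print shift (tool mm) after which turn (deg, tool z); yaw = world angle of tool y, mod 180"""
    s=monitor.read_state();R=Ro.from_rotvec(s["tcp_rot"]).as_matrix()
    d=R.T@(np.array([x,y,z])-s["tool_pos"])*1000
    a=np.degrees(np.arctan2(R[1,1],R[0,1]));t=-((yaw-a+90)%180-90)
    print("t",round(s["time"],2),"pos",s["tool_pos"].round(4),"yaw",a.round(1),"down",R[:,2].round(3),"q6",s["q"][5].round(2),"F",s["wrist_force"].round(2),"w",round(float(s["width"]),3),"gf",round(float(s["grip_force"]),1))
    print("shift",d.round(1),"norm",np.linalg.norm(d).round(0),"turn z",t.round(1))
E
python3 -c "
from h import *
go(.5205,.114,.23,105.5)"
```

```text
t 0.1 pos [0.1745 0.6514 0.2301] yaw 75.0 down [-0.001 -0.002 -1.   ] q6 -0.04 F [-0.08 -0.14  0.03] w 1.0 gf 0.0
shift [-473.3 -429.5    0.9] norm 639.0 turn z -30.5
```

Emit:
jog_arm:
  commands:
    - {"travel": [-32, -29, 0], "rot": [0, 0, 0], "claw": 0}
    - {"travel": [-32, -29, 0], "rot": [0, 0, 0], "claw": 0}
    - {"travel": [-32, -29, 0], "rot": [0, 0, 0], "claw": 0}
    - {"travel": [-32, -29, 0], "rot": [0, 0, 0], "claw": 0}
    - {"travel": [-32, -29, 0], "rot": [0, 0, 0], "claw": 0}

```text
time: 0.6
tool_pos: [0.2921, 0.4687, 0.2307]
tcp_rot: [-0.409, -3.115, 0.001]
wrist_force: [-0.0, 0.5, -1.3]
width: 0.998
grip_force: 0.0
```

Emit:
jog_arm:
  commands:
    - {"travel": [-32, -29, 0], "rot": [0, 0, 0], "claw": 0}
    - {"travel": [-32, -29, 0], "rot": [0, 0, 0], "claw": 0}
    - {"travel": [-32, -29, 0], "rot": [0, 0, 0], "claw": 0}
    - {"travel": [-32, -29, 0], "rot": [0, 0, 0], "claw": 0}
    - {"travel": [-32, -29, 0], "rot": [0, 0, 0], "claw": 0}

```text
time: 1.1
tool_pos: [0.4091, 0.2873, 0.2309]
tcp_rot: [-0.41, -3.115, 0.0]
wrist_force: [0.3, -1.0, 0.7]
width: 1.0
grip_force: 0.0
```

Emit:
jog_arm:
  commands:
    - {"travel": [-32, -29, 0], "rot": [0, 0, -6], "claw": 0}
    - {"travel": [0, 0, 0], "rot": [0, 0, -8], "claw": 0}
    - {"travel": [0, 0, 0], "rot": [0, 0, -8], "claw": 0}
    - {"travel": [0, 0, 0], "rot": [0, 0, -8], "claw": 0}
    - {"travel": [0, 0, 0], "rot": [0, 0, 0], "claw": 0}

```text
time: 1.6
tool_pos: [0.4319, 0.2523, 0.2308]
tcp_rot: [0.409, -3.114, 0.001]
wrist_force: [-0.2, -0.1, -0.8]
width: 1.001
grip_force: 0.0
```

```bash
python3 -c "
from h import *
go(.5205,.114,.10,105.5)"
```

```text
t 1.6 pos [0.4319 0.2523 0.2308] yaw 105.0 down [-0.001 -0.    -1.   ] q6 -1.35 F [-0.18 -0.1  -0.76] w 1.001 gf 0.0
shift [ -49.9 -156.5  130.8] norm 210.0 turn z -0.5
```

Emit:
jog_arm:
  commands:
    - {"travel": [-10, -31, 0], "rot": [0, 0, 0], "claw": 0}
    - {"travel": [-10, -31, 0], "rot": [0, 0, 0], "claw": 0}
    - {"travel": [-10, -31, 0], "rot": [0, 0, 0], "claw": 0}
    - {"travel": [-10, -31, 0], "rot": [0, 0, 0], "claw": 0}
    - {"travel": [-10, -32, 0], "rot": [0, 0, 0], "claw": 0}

```text
time: 2.1
tool_pos: [0.5211, 0.1141, 0.231]
tcp_rot: [0.405, -3.115, -0.0]
wrist_force: [0.9, -0.1, 0.8]
width: 0.998
grip_force: 0.0
```

```bash
python3 - <<'E'
from h import *
go(.5205,.114,.10,105.5)
c=viewer.read_camera("side");im=c["color"]
t=im[130:290,190:330];b=cv2.resize(t,None,fx=3.5,fy=3.5,interpolation=cv2.INTER_CUBIC)
# predicted top centre (red) and TCP (green)
for X,k in(((.5205,.114,.145),(0,0,255)),((.5205,.114,0),(255,255,0)),(tuple(monitor.read_state()["tool_pos"]),(0,255,0))):
    p=((proj(c,X)[0]-[190,130])*3.5).astype(int);cv2.circle(b,tuple(int(i) for i in p),4,k,-1)
cv2.imwrite("pics/s1.png",b)
E
```

```text
t 2.1 pos [0.5211 0.1141 0.231 ] yaw 104.8 down [-0.  0. -1.] q6 -1.66 F [ 0.88 -0.12  0.76] w 0.998 gf 0.0
shift [  0.5  -0.  131. ] norm 131.0 turn z -0.7
```

View pics/s1.png

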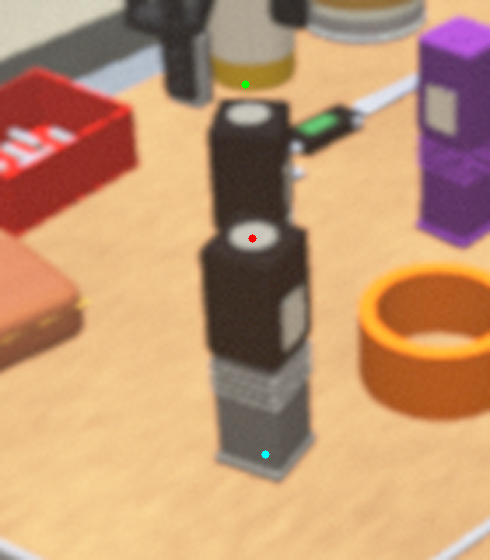

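The side view confirms the estimate: the predicted top centre falls on the cap disc at (253,238) in the crop, and the gripper is directly above it. I'll descend, grip and lift a little.

Emit:
jog_arm:
  commands:
    - {"travel": [0, 0, 35], "rot": [0, 0, 0], "claw": 0}
    - {"travel": [0, 0, 35], "rot": [0, 0, 0], "claw": 0}
    - {"travel": [0, 0, 35], "rot": [0, 0, 0], "claw": 0}
    - {"travel": [0, 0, 31], "rot": [0, 0, 0], "claw": 0}
    - {"travel": [0, 0, 0], "rot": [0, 0, 0], "claw": 0}
  force: 50

```text
time: 2.65
tool_pos: [0.516, 0.1145, 0.0901]
tcp_rot: [0.405, -3.105, 0.001]
wrist_force: [-1.6, 0.3, 0.6]
width: 0.995
grip_force: 0.0
```

Emit:
jog_arm:
  commands:
    - {"claw": 255}
    - {"claw": 255}
    - {"claw": 255}
    - {"claw": 255}
    - {"claw": 255}

```text
$.commands[0]: bad value
```

Emit:
jog_arm:
  commands:
    - {"claw": 255}
    - {"claw": 255}
    - {"claw": 255}
    - {"claw": 255}
    - {"claw": 255}

```text
$.commands[0]: bad value
```

Emit:
jog_arm:
  commands:
    - {"travel": [0, 0, 0], "rot": [0, 0, 0], "claw": 255}
    - {"travel": [0, 0, 0], "rot": [0, 0, 0], "claw": 255}
    - {"travel": [0, 0, 0], "rot": [0, 0, 0], "claw": 255}
    - {"travel": [0, 0, 0], "rot": [0, 0, 0], "claw": 255}
    - {"travel": [0, 0, 0], "rot": [0, 0, 0], "claw": 255}
  force: 50

```text
time: 3.15
tool_pos: [0.523, 0.1153, 0.0979]
tcp_rot: [-0.409, 3.11, 0.0]
wrist_force: [0.6, -0.6, 7.3]
width: 0.511
grip_force: 51.1
```

Emit:
jog_arm:
  commands:
    - {"travel": [0, 0, 0], "rot": [0, 0, 0], "claw": 255}
    - {"travel": [0, 0, 0], "rot": [0, 0, 0], "claw": 255}
    - {"travel": [0, 0, 0], "rot": [0, 0, 0], "claw": 255}
    - {"travel": [0, 0, 0], "rot": [0, 0, 0], "claw": 255}
    - {"travel": [0, 0, 0], "rot": [0, 0, 0], "claw": 255}

```text
time: 3.65
tool_pos: [0.523, 0.1153, 0.0979]
tcp_rot: [-0.409, 3.11, 0.0]
wrist_force: [0.3, -0.9, 6.7]
width: 0.511
grip_force: 51.1
```

```bash
python3 -c "
from h import *
go(.5205,.114,.095,105.5)"
```

```text
t 3.65 pos [0.523  0.1153 0.0979] yaw 105.0 down [ 0.005  0.001 -1.   ] q6 -1.66 F [ 0.31 -0.89  6.65] w 0.511 gf 51.1
shift [ 2.8 -0.6  2.9] norm 4.0 turn z -0.5
```

Emit:
jog_arm:
  commands:
    - {"travel": [0, 0, -10], "rot": [0, 0, 0], "claw": 255}
    - {"travel": [0, 0, -15], "rot": [0, 0, 0], "claw": 255}
    - {"travel": [0, 0, -15], "rot": [0, 0, 0], "claw": 255}
    - {"travel": [0, 0, 0], "rot": [0, 0, 0], "claw": 255}
    - {"travel": [0, 0, 0], "rot": [0, 0, 0], "claw": 255}

```text
time: 4.15
tool_pos: [0.5214, 0.1152, 0.1363]
tcp_rot: [-0.41, 3.113, 0.0]
wrist_force: [0.2, 1.0, -1.2]
width: 0.511
grip_force: 50.6
```

Emit:
jog_arm:
  commands:
    - {"travel": [0, 0, 0], "rot": [0, 0, 0], "claw": 255}
    - {"travel": [0, 0, 0], "rot": [0, 0, 0], "claw": 255}
    - {"travel": [0, 0, 0], "rot": [0, 0, 0], "claw": 255}
    - {"travel": [0, 0, 0], "rot": [0, 0, 0], "claw": 255}
    - {"travel": [0, 0, 0], "rot": [0, 0, 0], "claw": 255}

```text
time: 4.65
tool_pos: [0.5207, 0.115, 0.135]
tcp_rot: [0.41, -3.114, 0.0]
wrist_force: [0.9, -0.8, -1.0]
width: 0.511
grip_force: 50.6
```

```bash
python3 -c "
from h import *
go(.595,.361,.135,99.5);go(.56,-.345,.135,88)"
```

```text
t 4.65 pos [0.5207 0.115  0.135 ] yaw 105.0 down [-0.001 -0.    -1.   ] q6 -1.66 F [ 0.89 -0.79 -0.96] w 0.511 gf 50.6
shift [-1.355e+02  2.184e+02 -1.000e-01] norm 257.0 turn z 5.5
t 4.65 pos [0.5207 0.115  0.135 ] yaw 105.0 down [-0.001 -0.    -1.   ] q6 -1.66 F [ 0.89 -0.79 -0.96] w 0.511 gf 50.6
shift [  81.1 -454.5   -0. ] norm 462.0 turn z 17.0
```

Pack 2 reads about 1 N, so it is light and goes in the carton. I'll raise it to a foot height of about 0.18 m and cross over.

Emit:
jog_arm:
  commands:
    - {"travel": [0, 0, -28], "rot": [0, 0, 0], "claw": 255}
    - {"travel": [0, 0, -28], "rot": [0, 0, 0], "claw": 255}
    - {"travel": [0, 0, -28], "rot": [0, 0, 0], "claw": 255}
    - {"travel": [0, 0, -28], "rot": [0, 0, 0], "claw": 255}
    - {"travel": [0, 0, -28], "rot": [0, 0, 0], "claw": 255}

```text
time: 5.15
tool_pos: [0.5206, 0.115, 0.2763]
tcp_rot: [0.41, -3.115, -0.0]
wrist_force: [-0.5, -0.3, -0.9]
width: 0.51
grip_force: 50.8
```

Emit:
jog_arm:
  commands:
    - {"travel": [2, -15, 0], "rot": [0, 0, 0], "claw": 255}
    - {"travel": [4, -33, 0], "rot": [0, 0, 0], "claw": 255}
    - {"travel": [4, -33, 0], "rot": [0, 0, 0], "claw": 255}
    - {"travel": [4, -33, 0], "rot": [0, 0, 0], "claw": 255}
    - {"travel": [4, -33, 0], "rot": [0, 0, 0], "claw": 255}

```text
time: 5.65
tool_pos: [0.5408, -0.0334, 0.2739]
tcp_rot: [0.41, -3.113, -0.0]
wrist_force: [0.0, 0.3, -0.2]
width: 0.507
grip_force: 51.0
```

Emit:
jog_arm:
  commands:
    - {"travel": [4, -33, 0], "rot": [0, 0, 0], "claw": 255}
    - {"travel": [4, -33, 0], "rot": [0, 0, 0], "claw": 255}
    - {"travel": [4, -33, 0], "rot": [0, 0, 0], "claw": 255}
    - {"travel": [4, -33, 0], "rot": [0, 0, 0], "claw": 255}
    - {"travel": [4, -33, 0], "rot": [0, 0, 0], "claw": 255}

```text
time: 6.15
tool_pos: [0.564, -0.1981, 0.2737]
tcp_rot: [0.409, -3.113, -0.001]
wrist_force: [-0.1, 0.1, -1.1]
width: 0.508
grip_force: 51.0
```

Emit:
jog_arm:
  commands:
    - {"travel": [4, -33, 0], "rot": [0, 0, 0], "claw": 255}
    - {"travel": [4, -33, 0], "rot": [0, 0, 0], "claw": 255}
    - {"travel": [4, -33, 0], "rot": [0, 0, 0], "claw": 255}
    - {"travel": [4, -33, 0], "rot": [0, 0, 0], "claw": 255}
    - {"travel": [2, -17, 0], "rot": [0, 0, 0], "claw": 255}

```text
time: 6.65
tool_pos: [0.585, -0.3476, 0.2732]
tcp_rot: [0.406, -3.113, -0.001]
wrist_force: [0.2, 0.2, -1.6]
width: 0.507
grip_force: 50.9
```

Emit:
jog_arm:
  commands:
    - {"travel": [0, 0, 0], "rot": [0, 0, 8], "claw": 255}
    - {"travel": [0, 0, 0], "rot": [0, 0, 8], "claw": 255}
    - {"travel": [0, 0, 0], "rot": [0, 0, 0], "claw": 255}
    - {"travel": [0, 0, 0], "rot": [0, 0, 0], "claw": 255}
    - {"travel": [0, 0, 0], "rot": [0, 0, 0], "claw": 255}

```text
time: 7.15
tool_pos: [0.5859, -0.3444, 0.275]
tcp_rot: [-0.023, -3.141, -0.001]
wrist_force: [-0.3, -1.0, -0.4]
width: 0.507
grip_force: 51.0
```

```bash
python3 - <<'E'
from h import *
go(.585,-.345,.102,88)
c=viewer.read_camera("side");cv2.imwrite("pics/s2.png",c["color"])
np.savez("side2.npz",**c)
E
```

```text
t 7.15 pos [ 0.5859 -0.3444  0.275 ] yaw 89.2 down [-0.  0. -1.] q6 -2.12 F [-0.3  -1.03 -0.4 ] w 0.507 gf 51.0
shift [  0.8  -0.7 173. ] norm 173.0 turn z 1.2
```

View pics/s2.png

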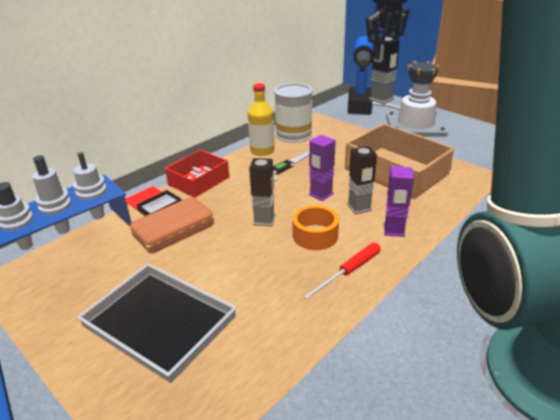

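The pack is held upright in the gripper at about (385,70), over the carton, and nothing else has moved. I'll lower it and release.

Emit:
jog_arm:
  commands:
    - {"travel": [0, 0, 35], "rot": [0, 0, 0], "claw": 255}
    - {"travel": [0, 0, 35], "rot": [0, 0, 0], "claw": 255}
    - {"travel": [0, 0, 35], "rot": [0, 0, 0], "claw": 255}
    - {"travel": [0, 0, 30], "rot": [0, 0, 0], "claw": 255}
    - {"travel": [0, 0, 20], "rot": [0, 0, 0], "claw": 255}

```text
time: 7.7
tool_pos: [0.5847, -0.3436, 0.1172]
tcp_rot: [-0.025, -3.138, -0.003]
wrist_force: [-0.0, 0.2, -1.7]
width: 0.507
grip_force: 51.1
```

Emit:
jog_arm:
  commands:
    - {"travel": [0, 0, 8], "rot": [0, 0, 0], "claw": 255}
    - {"travel": [0, 0, 5], "rot": [0, 0, 0], "claw": 255}
    - {"travel": [0, 0, 4], "rot": [0, 0, 0], "claw": 255}
    - {"travel": [0, 0, 0], "rot": [0, 0, 0], "claw": 255}
    - {"travel": [0, 0, 0], "rot": [0, 0, 0], "claw": 255}

```text
time: 8.2
tool_pos: [0.5868, -0.3453, 0.1047]
tcp_rot: [0.027, 3.14, -0.002]
wrist_force: [0.1, 0.4, -0.7]
width: 0.512
grip_force: 51.0
```

```bash
python3 -c "
from h import *
go(.585,-.345,.102,88)"
```

```text
t 8.2 pos [ 0.5868 -0.3453  0.1047] yaw 89.0 down [ 0.002 -0.001 -1.   ] q6 -2.12 F [ 0.06  0.35 -0.67] w 0.512 gf 51.0
shift [1.8 0.2 2.7] norm 3.0 turn z 1.0
```

Emit:
jog_arm:
  commands:
    - {"travel": [0, 0, 2], "rot": [0, 0, 0], "claw": 255}
    - {"travel": [0, 0, 0], "rot": [0, 0, 0], "claw": 255}
    - {"travel": [0, 0, 0], "rot": [0, 0, 0], "claw": 255}
    - {"travel": [0, 0, 0], "rot": [0, 0, 0], "claw": 90}
    - {"travel": [0, 0, 0], "rot": [0, 0, 0], "claw": 60}

```text
time: 8.7
tool_pos: [0.5861, -0.3448, 0.1014]
tcp_rot: [0.027, 3.141, -0.0]
wrist_force: [0.2, 0.3, -0.3]
width: 0.764
grip_force: 0.0
```

Emit:
jog_arm:
  commands:
    - {"travel": [0, 0, 0], "rot": [0, 0, 0], "claw": 30}
    - {"travel": [0, 0, 0], "rot": [0, 0, 0], "claw": 0}
    - {"travel": [0, 0, 0], "rot": [0, 0, 0], "claw": 0}
    - {"travel": [0, 0, 0], "rot": [0, 0, 0], "claw": 0}
    - {"travel": [0, 0, -10], "rot": [0, 0, 0], "claw": 0}

```text
time: 9.2
tool_pos: [0.5848, -0.344, 0.1097]
tcp_rot: [-0.027, -3.138, -0.003]
wrist_force: [0.1, 0.6, -0.3]
width: 1.002
grip_force: 0.0
```

Emit:
jog_arm:
  commands:
    - {"travel": [0, 0, -24], "rot": [0, 0, 0], "claw": 0}
    - {"travel": [0, 0, -24], "rot": [0, 0, 0], "claw": 0}
    - {"travel": [0, 0, -24], "rot": [0, 0, 0], "claw": 0}
    - {"travel": [0, 0, -24], "rot": [0, 0, 0], "claw": 0}
    - {"travel": [0, 0, -24], "rot": [0, 0, 0], "claw": 0}

```text
time: 9.7
tool_pos: [0.5861, -0.3448, 0.2333]
tcp_rot: [0.027, 3.141, -0.001]
wrist_force: [0.8, 0.5, 0.2]
width: 1.0
grip_force: 0.0
```

```bash
python3 -c "
from h import *
go(.4925,-.153,.231,63)"
```

```text
t 9.7 pos [ 0.5861 -0.3448  0.2333] yaw 89.0 down [ 0.001 -0.001 -1.   ] q6 -2.12 F [0.77 0.55 0.16] w 1.0 gf 0.0
shift [ 97.  190.2   2.1] norm 213.0 turn z 26.0
```

Emit:
jog_arm:
  commands:
    - {"travel": [16, 32, 0], "rot": [0, 0, 0], "claw": 0}
    - {"travel": [16, 32, 0], "rot": [0, 0, 0], "claw": 0}
    - {"travel": [16, 32, 0], "rot": [0, 0, 0], "claw": 0}
    - {"travel": [16, 32, 0], "rot": [0, 0, 0], "claw": 0}
    - {"travel": [16, 32, 0], "rot": [0, 0, 0], "claw": 0}

```text
time: 10.2
tool_pos: [0.5082, -0.1823, 0.2323]
tcp_rot: [0.028, 3.14, -0.001]
wrist_force: [0.0, 0.1, 0.4]
width: 1.001
grip_force: 0.0
```

Emit:
jog_arm:
  commands:
    - {"travel": [17, 30, 0], "rot": [0, 0, 0], "claw": 0}
    - {"travel": [0, 0, 0], "rot": [0, 0, 8.5], "claw": 0}
    - {"travel": [0, 0, 0], "rot": [0, 0, 8.5], "claw": 0}
    - {"travel": [0, 0, 0], "rot": [0, 0, 8.5], "claw": 0}
    - {"travel": [0, 0, 0], "rot": [0, 0, 0], "claw": 0}

```text
time: 10.7
tool_pos: [0.4925, -0.153, 0.2323]
tcp_rot: [0.72, 3.057, -0.0]
wrist_force: [0.2, 0.7, 0.8]
width: 0.998
grip_force: 0.0
```

```bash
python3 - <<'E'
from h import *
go(.4925,-.153,.095,63)
c=viewer.read_camera("side");cv2.imwrite("pics/s3.png",cv2.resize(c["color"][60:260,250:480],None,fx=2.5,fy=2.5))
E
```

```text
t 10.7 pos [ 0.4925 -0.153   0.2323] yaw 63.5 down [ 0.001 -0.001 -1.   ] q6 -1.46 F [0.21 0.65 0.81] w 0.998 gf 0.0
shift [  0.2   0.  137.3] norm 137.0 turn z 0.5
```

View pics/s3.png

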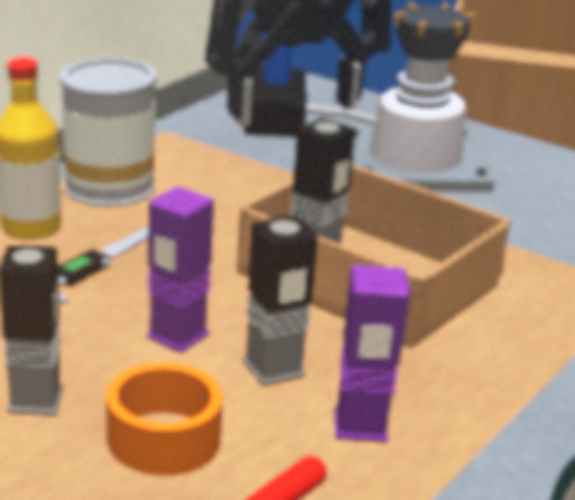

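Pack 2 stands upright in the carton at (323,180) in the crop. The gripper is above pack 3, whose top is at (285,228), with clear room beside the purple packs. I'll descend, grip and weigh.

Emit:
jog_arm:
  commands:
    - {"travel": [0, 0, 35], "rot": [0, 0, 0], "claw": 0}
    - {"travel": [0, 0, 35], "rot": [0, 0, 0], "claw": 0}
    - {"travel": [0, 0, 35], "rot": [0, 0, 0], "claw": 0}
    - {"travel": [0, 0, 32], "rot": [0, 0, 0], "claw": 0}
    - {"travel": [0, 0, 0], "rot": [0, 0, 0], "claw": 0}

```text
time: 11.25
tool_pos: [0.4882, -0.1517, 0.0897]
tcp_rot: [-0.714, -3.049, -0.002]
wrist_force: [-1.6, -0.1, 0.1]
width: 1.002
grip_force: 0.0
```

Emit:
jog_arm:
  commands:
    - {"travel": [0, 0, 0], "rot": [0, 0, 0], "claw": 255}
    - {"travel": [0, 0, 0], "rot": [0, 0, 0], "claw": 255}
    - {"travel": [0, 0, 0], "rot": [0, 0, 0], "claw": 255}
    - {"travel": [0, 0, 0], "rot": [0, 0, 0], "claw": 255}
    - {"travel": [0, 0, 0], "rot": [0, 0, 0], "claw": 255}

```text
time: 11.75
tool_pos: [0.4946, -0.1538, 0.0969]
tcp_rot: [0.718, 3.053, -0.001]
wrist_force: [1.5, 0.5, 7.0]
width: 0.507
grip_force: 51.5
```

Emit:
jog_arm:
  commands:
    - {"travel": [0, 0, 0], "rot": [0, 0, 0], "claw": 255}
    - {"travel": [0, 0, 0], "rot": [0, 0, 0], "claw": 255}
    - {"travel": [0, 0, -10], "rot": [0, 0, 0], "claw": 255}
    - {"travel": [0, 0, -15], "rot": [0, 0, 0], "claw": 255}
    - {"travel": [0, 0, -15], "rot": [0, 0, 0], "claw": 255}

```text
time: 12.25
tool_pos: [0.4922, -0.1531, 0.1355]
tcp_rot: [-0.72, -3.058, 0.0]
wrist_force: [-0.2, -0.2, -1.4]
width: 0.512
grip_force: 50.8
```

Emit:
jog_arm:
  commands:
    - {"travel": [0, 0, 0], "rot": [0, 0, 0], "claw": 255}
    - {"travel": [0, 0, 0], "rot": [0, 0, 0], "claw": 255}
    - {"travel": [0, 0, 0], "rot": [0, 0, 0], "claw": 255}
    - {"travel": [0, 0, 0], "rot": [0, 0, 0], "claw": 255}
    - {"travel": [0, 0, 0], "rot": [0, 0, 0], "claw": 255}

```text
time: 12.75
tool_pos: [0.4918, -0.1529, 0.1335]
tcp_rot: [-0.72, -3.056, -0.0]
wrist_force: [-1.2, -0.4, -1.0]
width: 0.505
grip_force: 50.8
```

```bash
python3 -c "
from h import *
go(.595,.361,.275,99.5);go(.52,-.345,.275,88)"
```

```text
t 12.75 pos [ 0.4918 -0.1529  0.1335] yaw 63.5 down [-0.001  0.001 -1.   ] q6 -1.46 F [-1.19 -0.44 -0.96] w 0.505 gf 50.8
shift [ 137.2  505.9 -141.4] norm 543.0 turn z -36.0
t 12.75 pos [ 0.4918 -0.1529  0.1335] yaw 63.5 down [-0.001  0.001 -1.   ] q6 -1.46 F [-1.19 -0.44 -0.96] w 0.505 gf 50.8
shift [-110.7 -159.4 -141.6] norm 240.0 turn z -24.5
```

Pack 3 is light too (about 1 N), so it also goes in the carton, at x=0.465.

Emit:
jog_arm:
  commands:
    - {"travel": [0, 0, -28], "rot": [0, 0, 0], "claw": 255}
    - {"travel": [0, 0, -28], "rot": [0, 0, 0], "claw": 255}
    - {"travel": [0, 0, -28], "rot": [0, 0, 0], "claw": 255}
    - {"travel": [0, 0, -28], "rot": [0, 0, 0], "claw": 255}
    - {"travel": [0, 0, -28], "rot": [0, 0, 0], "claw": 255}

```text
time: 13.25
tool_pos: [0.4921, -0.153, 0.2749]
tcp_rot: [-0.72, -3.057, -0.0]
wrist_force: [0.5, -0.2, -1.3]
width: 0.512
grip_force: 50.9
```

Emit:
jog_arm:
  commands:
    - {"travel": [-10, -31, 0], "rot": [0, 0, 0], "claw": 255}
    - {"travel": [-10, -31, 0], "rot": [0, 0, 0], "claw": 255}
    - {"travel": [-10, -31, 0], "rot": [0, 0, 0], "claw": 255}
    - {"travel": [-10, -31, 0], "rot": [0, 0, 0], "claw": 255}
    - {"travel": [-10, -31, 0], "rot": [0, 0, 0], "claw": 255}

```text
time: 13.75
tool_pos: [0.4675, -0.3152, 0.2737]
tcp_rot: [-0.72, -3.057, -0.001]
wrist_force: [1.0, 0.6, -0.2]
width: 0.513
grip_force: 51.2
```

Emit:
jog_arm:
  commands:
    - {"travel": [-11, -29, 0], "rot": [0, 0, 0], "claw": 255}
    - {"travel": [0, 0, 0], "rot": [0, 0, -8.2], "claw": 255}
    - {"travel": [0, 0, 0], "rot": [0, 0, -8.2], "claw": 255}
    - {"travel": [0, 0, 0], "rot": [0, 0, -8.2], "claw": 255}
    - {"travel": [0, 0, 0], "rot": [0, 0, 0], "claw": 255}

```text
time: 14.25
tool_pos: [0.4646, -0.345, 0.2735]
tcp_rot: [-0.052, -3.14, -0.001]
wrist_force: [0.1, -1.1, -0.8]
width: 0.51
grip_force: 51.3
```

```bash
python3 -c "
from h import *
go(.465,-.345,.102,88)"
```

```text
t 14.25 pos [ 0.4646 -0.345   0.2735] yaw 88.1 down [-0.001  0.001 -1.   ] q6 -2.22 F [ 0.13 -1.12 -0.76] w 0.51 gf 51.3
shift [-6.000e-01 -1.000e-01  1.715e+02] norm 172.0 turn z 0.1
```

Emit:
jog_arm:
  commands:
    - {"travel": [0, 0, 35], "rot": [0, 0, 0], "claw": 255}
    - {"travel": [0, 0, 35], "rot": [0, 0, 0], "claw": 255}
    - {"travel": [0, 0, 35], "rot": [0, 0, 0], "claw": 255}
    - {"travel": [0, 0, 30], "rot": [0, 0, 0], "claw": 255}
    - {"travel": [0, 0, 18], "rot": [0, 0, 0], "claw": 255}

```text
time: 14.75
tool_pos: [0.4632, -0.3435, 0.1178]
tcp_rot: [-0.058, -3.137, -0.005]
wrist_force: [-0.6, -0.4, -1.2]
width: 0.515
grip_force: 51.3
```

Emit:
jog_arm:
  commands:
    - {"travel": [0, 0, 8], "rot": [0, 0, 0], "claw": 255}
    - {"travel": [0, 0, 6], "rot": [0, 0, 0], "claw": 255}
    - {"travel": [0, 0, 4], "rot": [0, 0, 0], "claw": 255}
    - {"travel": [0, 0, 2], "rot": [0, 0, 0], "claw": 255}
    - {"travel": [0, 0, 0], "rot": [0, 0, 0], "claw": 255}

```text
time: 15.25
tool_pos: [0.4653, -0.3454, 0.1021]
tcp_rot: [0.053, 3.14, -0.001]
wrist_force: [-0.0, -0.1, -0.3]
width: 0.514
grip_force: 51.3
```

Emit:
jog_arm:
  commands:
    - {"travel": [0, 0, 0], "rot": [0, 0, 0], "claw": 90}
    - {"travel": [0, 0, 0], "rot": [0, 0, 0], "claw": 60}
    - {"travel": [0, 0, 0], "rot": [0, 0, 0], "claw": 30}
    - {"travel": [0, 0, 0], "rot": [0, 0, 0], "claw": 0}
    - {"travel": [0, 0, 0], "rot": [0, 0, 0], "claw": 0}

```text
time: 15.75
tool_pos: [0.4649, -0.3451, 0.1015]
tcp_rot: [0.052, 3.141, -0.0]
wrist_force: [-0.4, -0.2, 0.5]
width: 1.001
grip_force: 0.0
```

Emit:
jog_arm:
  commands:
    - {"travel": [0, 0, -10], "rot": [0, 0, 0], "claw": 0}
    - {"travel": [0, 0, -30], "rot": [0, 0, 0], "claw": 0}
    - {"travel": [0, 0, -30], "rot": [0, 0, 0], "claw": 0}
    - {"travel": [0, 0, -30], "rot": [0, 0, 0], "claw": 0}
    - {"travel": [0, 0, -30], "rot": [0, 0, 0], "claw": 0}

```text
time: 16.25
tool_pos: [0.4648, -0.345, 0.2333]
tcp_rot: [0.052, 3.141, -0.001]
wrist_force: [-0.0, -0.3, 0.4]
width: 0.996
grip_force: 0.0
```

```bash
python3 -c "
from h import *
go(.617,.026,.231,127);go(.617,.026,.231,37)"
```

```text
t 16.25 pos [ 0.4648 -0.345   0.2333] yaw 88.1 down [ 0.001 -0.    -1.   ] q6 -2.22 F [-0.02 -0.32  0.39] w 0.996 gf 0.0
shift [-139.8  375.8    2.2] norm 401.0 turn z -38.9
t 16.25 pos [ 0.4648 -0.345   0.2333] yaw 88.1 down [ 0.001 -0.    -1.   ] q6 -2.22 F [-0.02 -0.32  0.39] w 0.996 gf 0.0
shift [-139.8  375.8    2.2] norm 401.0 turn z 51.1
```

Emit:
jog_arm:
  commands:
    - {"travel": [-14, 37.5, 0], "rot": [0, 0, 0], "claw": 0}
    - {"travel": [-14, 37.5, 0], "rot": [0, 0, 0], "claw": 0}
    - {"travel": [-14, 37.5, 0], "rot": [0, 0, 0], "claw": 0}
    - {"travel": [-14, 37.5, 0], "rot": [0, 0, 0], "claw": 0}
    - {"travel": [-14, 37.5, 0], "rot": [0, 0, 0], "claw": 0}

```text
time: 16.75
tool_pos: [0.5416, -0.1585, 0.2323]
tcp_rot: [0.053, 3.14, -0.001]
wrist_force: [0.0, -1.0, -0.1]
width: 1.001
grip_force: 0.0
```

Emit:
jog_arm:
  commands:
    - {"travel": [-14, 37.5, 0], "rot": [0, 0, 0], "claw": 0}
    - {"travel": [-14, 37.5, 0], "rot": [0, 0, 0], "claw": 0}
    - {"travel": [-14, 37.5, 0], "rot": [0, 0, 0], "claw": 0}
    - {"travel": [-14, 37.5, 0], "rot": [0, 0, 0], "claw": 0}
    - {"travel": [-14, 38, 0], "rot": [0, 0, 0], "claw": 0}

```text
time: 17.25
tool_pos: [0.6178, 0.0273, 0.2323]
tcp_rot: [0.052, 3.14, -0.0]
wrist_force: [0.3, -0.3, -0.5]
width: 1.0
grip_force: 0.0
```

Emit:
jog_arm:
  commands:
    - {"travel": [0, 0, 0], "rot": [0, 0, -8], "claw": 0}
    - {"travel": [0, 0, 0], "rot": [0, 0, -8], "claw": 0}
    - {"travel": [0, 0, 0], "rot": [0, 0, -8], "claw": 0}
    - {"travel": [0, 0, 0], "rot": [0, 0, -8], "claw": 0}
    - {"travel": [0, 0, 0], "rot": [0, 0, -7], "claw": 0}

```text
time: 17.75
tool_pos: [0.6173, 0.0258, 0.2321]
tcp_rot: [-1.008, 2.975, -0.0]
wrist_force: [0.4, -0.2, -0.5]
width: 1.003
grip_force: 0.0
```

```bash
python3 - <<'E'
from h import *
go(.617,.026,.095,127)
c=viewer.read_camera("side");cv2.imwrite("pics/s4.png",c["color"])
E
```

```text
t 17.75 pos [0.6173 0.0258 0.2321] yaw 127.4 down [ 0.001 -0.    -1.   ] q6 -2.22 F [ 0.36 -0.19 -0.48] w 1.003 gf 0.0
shift [  0.2   0.4 137.1] norm 137.0 turn z 0.4
```

View pics/s4.png

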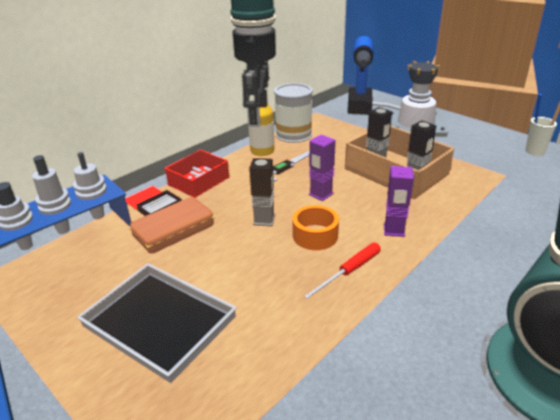

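Both light packs stand in the carton at (380,130) and (421,145). The gripper is above the last pack at (262,165), and the tray is empty at (158,318). I'll grip and weigh.

Emit:
jog_arm:
  commands:
    - {"travel": [0, 0, 35], "rot": [0, 0, 0], "claw": 0}
    - {"travel": [0, 0, 35], "rot": [0, 0, 0], "claw": 0}
    - {"travel": [0, 0, 35], "rot": [0, 0, 0], "claw": 0}
    - {"travel": [0, 0, 32], "rot": [0, 0, 0], "claw": 0}
    - {"travel": [0, 0, 0], "rot": [0, 0, 0], "claw": 0}

```text
time: 18.3
tool_pos: [0.6128, 0.0256, 0.0892]
tcp_rot: [0.993, -2.97, -0.005]
wrist_force: [-0.4, -0.5, 0.3]
width: 1.0
grip_force: 0.0
```

Emit:
jog_arm:
  commands:
    - {"travel": [0, 0, 0], "rot": [0, 0, 0], "claw": 255}
    - {"travel": [0, 0, 0], "rot": [0, 0, 0], "claw": 255}
    - {"travel": [0, 0, 0], "rot": [0, 0, 0], "claw": 255}
    - {"travel": [0, 0, 0], "rot": [0, 0, 0], "claw": 255}
    - {"travel": [0, 0, 0], "rot": [0, 0, 0], "claw": 255}
  force: 60

```text
time: 18.8
tool_pos: [0.6191, 0.026, 0.0974]
tcp_rot: [-0.998, 2.974, -0.001]
wrist_force: [-0.9, 1.6, 6.2]
width: 0.507
grip_force: 62.4
```

Emit:
jog_arm:
  commands:
    - {"travel": [0, 0, 0], "rot": [0, 0, 0], "claw": 255}
    - {"travel": [0, 0, 0], "rot": [0, 0, 0], "claw": 255}
    - {"travel": [0, 0, -10], "rot": [0, 0, 0], "claw": 255}
    - {"travel": [0, 0, -15], "rot": [0, 0, 0], "claw": 255}
    - {"travel": [0, 0, -15], "rot": [0, 0, 0], "claw": 255}

```text
time: 19.3
tool_pos: [0.6161, 0.0255, 0.1342]
tcp_rot: [0.999, -2.976, -0.001]
wrist_force: [0.6, 0.7, -6.5]
width: 0.51
grip_force: 62.4
```

Emit:
jog_arm:
  commands:
    - {"travel": [0, 0, 0], "rot": [0, 0, 0], "claw": 255}
    - {"travel": [0, 0, 0], "rot": [0, 0, 0], "claw": 255}
    - {"travel": [0, 0, 0], "rot": [0, 0, 0], "claw": 255}
    - {"travel": [0, 0, 0], "rot": [0, 0, 0], "claw": 255}
    - {"travel": [0, 0, 0], "rot": [0, 0, 0], "claw": 255}

```text
time: 19.8
tool_pos: [0.6166, 0.0257, 0.1333]
tcp_rot: [0.999, -2.977, -0.001]
wrist_force: [0.2, 0.7, -7.7]
width: 0.513
grip_force: 62.4
```

```bash
python3 -c "
from h import *
go(.533,.351,.195,99.5);go(.525,-.345,.275,88)"
```

```text
t 19.8 pos [0.6166 0.0257 0.1333] yaw 127.1 down [-0.002 -0.    -1.   ] q6 -2.22 F [ 0.19  0.69 -7.66] w 0.513 gf 62.4
shift [-129.5  310.   -61.5] norm 342.0 turn z 27.6
t 19.8 pos [0.6166 0.0257 0.1333] yaw 127.1 down [-0.002 -0.    -1.   ] q6 -2.22 F [ 0.19  0.69 -7.66] w 0.513 gf 62.4
shift [ 296.9 -240.2 -141.5] norm 407.0 turn z 39.1
```

The last pack reads 7.7 N, so it is heavy and goes to the tray, with the foot at about 0.1 m along the way.

Emit:
jog_arm:
  commands:
    - {"travel": [0, 0, -20], "rot": [0, 0, 0], "claw": 255}
    - {"travel": [0, 0, -20], "rot": [0, 0, 0], "claw": 255}
    - {"travel": [0, 0, -20], "rot": [0, 0, 0], "claw": 255}
    - {"travel": [-5, 12, 0], "rot": [0, 0, 0], "claw": 255}
    - {"travel": [-10, 24, 0], "rot": [0, 0, 0], "claw": 255}

```text
time: 20.3
tool_pos: [0.608, 0.063, 0.1944]
tcp_rot: [-0.995, 2.978, -0.001]
wrist_force: [-0.2, 0.8, -7.8]
width: 0.508
grip_force: 63.3
```

Emit:
jog_arm:
  commands:
    - {"travel": [-11, 26, 0], "rot": [0, 0, 0], "claw": 255}
    - {"travel": [-11, 26, 0], "rot": [0, 0, 0], "claw": 255}
    - {"travel": [-11, 26, 0], "rot": [0, 0, 0], "claw": 255}
    - {"travel": [-11, 26, 0], "rot": [0, 0, 0], "claw": 255}
    - {"travel": [-11, 26, 0], "rot": [0, 0, 0], "claw": 255}

```text
time: 20.8
tool_pos: [0.5712, 0.202, 0.1924]
tcp_rot: [0.999, -2.976, -0.001]
wrist_force: [0.1, 0.6, -6.4]
width: 0.51
grip_force: 63.2
```

Emit:
jog_arm:
  commands:
    - {"travel": [-11, 26, 0], "rot": [0, 0, 0], "claw": 255}
    - {"travel": [-11, 26, 0], "rot": [0, 0, 0], "claw": 255}
    - {"travel": [-11, 26, 0], "rot": [0, 0, 0], "claw": 255}
    - {"travel": [-11, 26, 0], "rot": [0, 0, 0], "claw": 255}
    - {"travel": [-10, 26, 0], "rot": [0, 0, 0], "claw": 255}

```text
time: 21.3
tool_pos: [0.5357, 0.3381, 0.1923]
tcp_rot: [0.999, -2.976, -0.0]
wrist_force: [0.9, -0.4, -8.1]
width: 0.508
grip_force: 63.2
```

Emit:
jog_arm:
  commands:
    - {"travel": [-5, 14, 0], "rot": [0, 0, 0], "claw": 255}
    - {"travel": [0, 0, 0], "rot": [0, 0, 7], "claw": 255}
    - {"travel": [0, 0, 0], "rot": [0, 0, 7], "claw": 255}
    - {"travel": [0, 0, 0], "rot": [0, 0, 7], "claw": 255}
    - {"travel": [0, 0, 0], "rot": [0, 0, 6], "claw": 255}

```text
time: 21.8
tool_pos: [0.5323, 0.3504, 0.1929]
tcp_rot: [0.269, -3.128, 0.002]
wrist_force: [0.1, -1.1, -7.8]
width: 0.51
grip_force: 63.5
```

Emit:
jog_arm:
  commands:
    - {"travel": [0, 0, 0], "rot": [0, 0, 0], "claw": 255}
    - {"travel": [0, 0, 0], "rot": [0, 0, 0], "claw": 255}
    - {"travel": [0, 0, 0], "rot": [0, 0, 0], "claw": 255}
    - {"travel": [0, 0, 0], "rot": [0, 0, 0], "claw": 255}
    - {"travel": [0, 0, 0], "rot": [0, 0, 0], "claw": 255}

```text
time: 22.3
tool_pos: [0.5331, 0.3507, 0.1943]
tcp_rot: [-0.277, 3.129, 0.0]
wrist_force: [0.4, 0.5, -7.4]
width: 0.512
grip_force: 63.5
```

```bash
python3 - <<'E'
from h import *
go(.533,.351,.101,99.5)
c=viewer.read_camera("side");cv2.imwrite("pics/s5.png",c["color"])
E
```

```text
t 22.3 pos [0.5331 0.3507 0.1943] yaw 100.1 down [ 0.  0. -1.] q6 -1.2 F [ 0.36  0.51 -7.43] w 0.512 gf 63.5
shift [ 0.1  0.3 93.3] norm 93.0 turn z 0.6
```

View pics/s5.png

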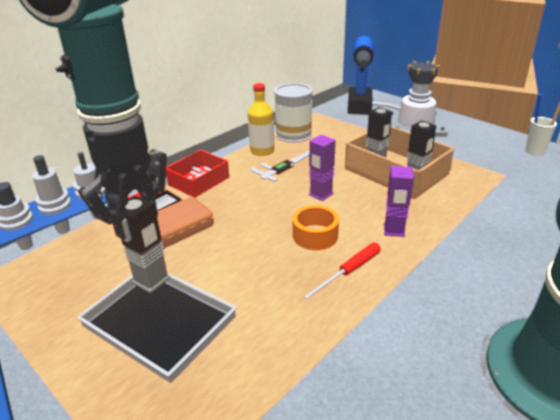

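The pack hangs upright over the tray centre, with its foot near (150,285). I'll lower it gently and watch the wrist force.

Emit:
jog_arm:
  commands:
    - {"travel": [0, 0, 20], "rot": [0, 0, 0], "claw": 255}
    - {"travel": [0, 0, 25], "rot": [0, 0, 0], "claw": 255}
    - {"travel": [0, 0, 22], "rot": [0, 0, 0], "claw": 255}
    - {"travel": [0, 0, 10], "rot": [0, 0, 0], "claw": 255}
    - {"travel": [0, 0, 5], "rot": [0, 0, 0], "claw": 255}

```text
time: 22.85
tool_pos: [0.5324, 0.3503, 0.1109]
tcp_rot: [0.277, -3.127, 0.002]
wrist_force: [-0.2, 0.6, -6.7]
width: 0.509
grip_force: 63.3
```

Emit:
jog_arm:
  commands:
    - {"travel": [0, 0, 3], "rot": [0, 0, 0], "claw": 255}
    - {"travel": [0, 0, 3], "rot": [0, 0, 0], "claw": 255}
    - {"travel": [0, 0, 2], "rot": [0, 0, 0], "claw": 255}
    - {"travel": [0, 0, 1], "rot": [0, 0, 0], "claw": 255}
    - {"travel": [0, 0, 0], "rot": [0, 0, 0], "claw": 255}

```text
time: 23.35
tool_pos: [0.5333, 0.3508, 0.1037]
tcp_rot: [-0.276, 3.129, 0.0]
wrist_force: [0.0, 0.6, -6.6]
width: 0.51
grip_force: 63.3
```

Emit:
jog_arm:
  commands:
    - {"travel": [0, 0, 1], "rot": [0, 0, 0], "claw": 255}
    - {"travel": [0, 0, 1], "rot": [0, 0, 0], "claw": 255}
    - {"travel": [0, 0, 0], "rot": [0, 0, 0], "claw": 255}
    - {"travel": [0, 0, 0], "rot": [0, 0, 0], "claw": 255}
    - {"travel": [0, 0, 0], "rot": [0, 0, 0], "claw": 255}

```text
time: 23.85
tool_pos: [0.5331, 0.3507, 0.1013]
tcp_rot: [0.277, -3.129, 0.0]
wrist_force: [-0.1, -0.9, -7.5]
width: 0.504
grip_force: 63.3
```

Emit:
jog_arm:
  commands:
    - {"travel": [0, 0, 1], "rot": [0, 0, 0], "claw": 255}
    - {"travel": [0, 0, 1], "rot": [0, 0, 0], "claw": 255}
    - {"travel": [0, 0, 0], "rot": [0, 0, 0], "claw": 255}
    - {"travel": [0, 0, 0], "rot": [0, 0, 0], "claw": 255}
    - {"travel": [0, 0, 0], "rot": [0, 0, 0], "claw": 255}

```text
time: 24.35
tool_pos: [0.5335, 0.351, 0.1004]
tcp_rot: [-0.276, 3.128, 0.001]
wrist_force: [-2.2, -2.2, 3.7]
width: 0.511
grip_force: 64.6
```

Contact: the force swung from −7.5 to +3.7 N. I'll release and retreat.

Emit:
jog_arm:
  commands:
    - {"travel": [0, 0, 0], "rot": [0, 0, 0], "claw": 100}
    - {"travel": [0, 0, 0], "rot": [0, 0, 0], "claw": 70}
    - {"travel": [0, 0, 0], "rot": [0, 0, 0], "claw": 35}
    - {"travel": [0, 0, 0], "rot": [0, 0, 0], "claw": 0}
    - {"travel": [0, 0, 0], "rot": [0, 0, 0], "claw": 0}

```text
time: 24.85
tool_pos: [0.5333, 0.3508, 0.0993]
tcp_rot: [-0.277, 3.129, 0.0]
wrist_force: [0.1, -0.4, 0.3]
width: 1.003
grip_force: 0.0
```

Emit:
jog_arm:
  commands:
    - {"travel": [0, 0, -15], "rot": [0, 0, 0], "claw": 0}
    - {"travel": [0, 0, -30], "rot": [0, 0, 0], "claw": 0}
    - {"travel": [0, 0, -35], "rot": [0, 0, 0], "claw": 0}
    - {"travel": [0, 0, -35], "rot": [0, 0, 0], "claw": 0}
    - {"travel": [0, 0, -35], "rot": [0, 0, 0], "claw": 0}

```text
time: 25.35
tool_pos: [0.5331, 0.3508, 0.252]
tcp_rot: [-0.276, 3.128, 0.001]
wrist_force: [0.0, 0.6, -0.0]
width: 1.0
grip_force: 0.0
```

Emit:
jog_arm:
  commands:
    - {"travel": [0, 0, 0], "rot": [0, 0, 0], "claw": 0}
    - {"travel": [0, 0, 0], "rot": [0, 0, 0], "claw": 0}
    - {"travel": [0, 0, 0], "rot": [0, 0, 0], "claw": 0}
    - {"travel": [0, 0, 0], "rot": [0, 0, 0], "claw": 0}
    - {"travel": [0, 0, 0], "rot": [0, 0, 0], "claw": 0}

```text
time: 25.85
tool_pos: [0.5323, 0.3503, 0.2475]
tcp_rot: [0.276, -3.127, 0.002]
wrist_force: [0.1, -0.2, 0.4]
width: 1.003
grip_force: 0.0
```

```bash
python3 - <<'E'
from h import *
c=viewer.read_camera("side");cv2.imwrite("pics/s6.png",c["color"])
E
```

```text
(no output)
```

View pics/s6.png

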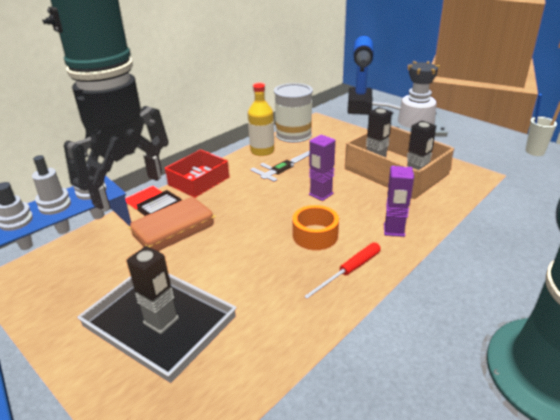

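The heavy pack stands upright in the tray at (155,290), both empty ones are in the carton at (380,130) and (421,145), and the bystanders haven't moved. I'm handing in the job.

```bash
python3 -c "
from workcell import workorder
print(workorder.finish_job())"
```

```text
the job is handed in; nothing more can be done
None
```

I've handed the job in at about 26 s: the one heavy pack (7.7 N) stands upright in the tray, and the two light ones (about 1 N each) stand in the carton. No pack was knocked over, and the other things on the bench are where they were.

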